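Set the stacking cradle's end stop and pile the sample pots in it

TASK

Get the stacking cradle ready for a three-wide pile: swing its clamp lever fully open, slide the blue stop out until its pointer is on the red mark, and lock the lever fully home again. Only then lay every sample pot from the two wire racks in the cradle on its side as a pyramid between the two blue plates, all lying straight across the cradle and centred on its base: three in the bottom row, and any others saddled in the gaps of the row below. Keep the clamp locked while pots lie in the cradle, and do not knock over the beaker or the brown bottles.

Things in the scene. Friction and masses are not known exactly. Their poses are not given: they have to be found in the camera images.
- cradle: Stacking cradle fixed on the bench: aluminium base 300 mm long (y) and 84 mm wide (x), plus a 16 mm scale ledge on the +x side; origin under the middle of the 84 x 300 mm. Pots lie along its x, in rows along its y; long sides open. Fixed blue plate at the -y end: inner face at y = -140 mm, top 68 mm above the bench. Centres of the rows of touching pots: 46, 91, 136 mm above the bench
- row_start (a point): Foot of the fixed plate's inner face, at mid-width, on the black grip mat (its top is 20 mm above the bench): the row of pots runs from here along the cradle's +y
- mark (a point): The red line across the white scale on the ledge, at its middle. It lies 162 mm (along the cradle's y) from the fixed plate's inner face: room for three pots and 6 mm to spare
- stop (a joint): Slide of the stop along the cradle's +y (away from the fixed plate), 0 to 0.112 m. The gap between the plates is 62 mm plus this value. It slides with about 3 N when the clamp is free; with the lever locked a brake holds it with about 30 N
- pointer (a point): Tip of the red pointer on the stop, in the plane of the stop's inner face, over the scale; it is on the mark when its y in the cradle's frame equals the mark's
- stop_grip (a point): Middle of the top edge of the stop's upright blue plate (10 mm thick along y, 84 mm wide along x), 69 mm above the bench. Behind it (+y side) the saddle block's top is 40 mm above the bench, and the lever's hub (28 mm across) is centred 53 mm further along y
- clamp (a joint): Clamp lever, turning about a vertical axis on the stop: 0 = locked, pointing along the cradle's +y; 1.4 rad = fully open, swung anticlockwise (seen from above) to the cradle's -x side. The brake lets go above about 0.8 and grips hardest at 0. About 4 N at the knob turns it; stays where it is left; hard stops at 0 and 1.4
- clamp_knob (a point): Centre of the top of the orange upright knob at the lever's end, 83 mm above the bench: a cylinder 20 mm in diameter and 34 mm tall, 65 mm from the lever's axis. The black arm below it is 12 mm wide and its top is 58 mm above the bench
- rack_a: One low stainless wire rack fixed on the bench, 205 x 60 mm: six rods along its y, 33 mm apart, tops 18 mm high, and at both ends (x = -99, +99 mm) a hoop 44 mm high. Origin under its centre. Up to three pots lie in a row along its x (66 mm apart), each along its y between two rods, centre 39 mm above the bench, ends overhanging the rods by about 2 mm.
- rack_b: Other low stainless wire rack fixed on the bench, 205 x 60 mm: six rods along its y, 33 mm apart, tops 18 mm high, and at both ends (x = -99, +99 mm) a hoop 44 mm high. Origin under its centre. Up to three pots lie in a row along its x (66 mm apart), each along its y between two rods, centre 39 mm above the bench, ends overhanging the rods by about 2 mm.
- pot1: A sealed sample pot with a yellow or red screw lid: a cylinder 52 mm in diameter, 64 mm long, about 110 g, at first lying on its side. Origin at its centre, 26 mm from its round side; x is its axis, towards the lid. Its flat ends can be held end to end (64 mm). Rolls a little when pushed, does not run away. May be absent (None).
- pot2: A sealed sample pot with a yellow or red screw lid: a cylinder 52 mm in diameter, 64 mm long, about 110 g, at first lying on its side. Origin at its centre, 26 mm from its round side; x is its axis, towards the lid. Its flat ends can be held end to end (64 mm). Rolls a little when pushed, does not run away. May be absent (None).
- pot3: A sealed sample pot with a yellow or red screw lid: a cylinder 52 mm in diameter, 64 mm long, about 110 g, at first lying on its side. Origin at its centre, 26 mm from its round side; x is its axis, towards the lid. Its flat ends can be held end to end (64 mm). Rolls a little when pushed, does not run away. May be absent (None).
- pot4: A sealed sample pot with a yellow or red screw lid: a cylinder 52 mm in diameter, 64 mm long, about 110 g, at first lying on its side. Origin at its centre, 26 mm from its round side; x is its axis, towards the lid. Its flat ends can be held end to end (64 mm). Rolls a little when pushed, does not run away. May be absent (None).
- pot5: A sealed sample pot with a yellow or red screw lid: a cylinder 52 mm in diameter, 64 mm long, about 110 g, at first lying on its side. Origin at its centre, 26 mm from its round side; x is its axis, towards the lid. Its flat ends can be held end to end (64 mm). Rolls a little when pushed, does not run away. May be absent (None).
- pot6: A sealed sample pot with a yellow or red screw lid: a cylinder 52 mm in diameter, 64 mm long, about 110 g, at first lying on its side. Origin at its centre, 26 mm from its round side; x is its axis, towards the lid. Its flat ends can be held end to end (64 mm). Rolls a little when pushed, does not run away. May be absent (None).
- beaker: Glass beaker, 68 mm across and 85 mm tall, standing behind the cradle; leave it standing. Origin under its foot, z up
- amber_a: Brown bottle with a black cap, 52 mm across and 105 mm tall, standing behind the cradle; leave it standing. Origin under its foot, z up
- amber_b: Second brown bottle like amber_a; leave it standing
Not all that is in view belongs to the job. What is shaped like the pot4 but pink is not meant.

How it is judged:
By the outcome, as a careful person would: the job done as asked, in the order asked, and still so for the second after the job is handed in, with the robot touching nothing.
Of pot1, pot2, pot3, pot4, pot5, pot6 only 4 to 6 are there at a start; the rules pass over those that are not, and their reading is None.
At some moment in a run one of pot1, pot2, pot3, pot4, pot5, pot6 may be knocked a few centimetres aside while the robot is not near it.
Once in a run the grip may slacken for a moment while it holds something.
It also fails if it takes over 208 s, if anything falls off the work surface, if the arm or the gripper's body presses on something with over 40 N, if the wrist force passes 120 N, or if a joint passes its speed limit or range.

ROBOT

A 6-joint arm with a two-finger parallel gripper is mounted at the origin on the work surface. World frame = base frame: x ahead of the robot, y to its left, z up, the work surface at z = 0. Lengths are in m, angles in rad, forces in N, time in s.
With the tool pointing down it reaches from about 0.35 to 0.975 m from the base axis. Payload 7.1 kg.
Tool frame: the origin (TCP) lies midway between the tips of the shut fingers; the grasp point (between the pads) lies 19 mm behind it; z points along the fingers, y is the line along which they close (so a half turn about z gives the same grasp; the last joint's range is limited). The gripper opens to 88 mm and grips with 3 to 60 N. Pads are 20 mm wide; open, the fingers measure 115 mm over their backs; the gripper's body (75 mm by 178 mm) begins 61 mm behind the grasp point.
Start: joints at [-1.14, 0.423, 1.63, -0, 1.089, -0.019], TCP at [0.272, -0.563, 0.2] pointing down, gripper open.
Joint ranges: [-3, 3], [-0.9, 2.11], [0.09, 2.58], [-1.31, 4.45], [0.11, 2.69], [-2.54, 2.54]. Speed limits (rad/s): [2.39, 2.39, 3.01, 3.14, 3.14, 3.14].

INTERFACE

Orientations are given as a 3x3 rotation matrix whose columns are the frame's x, y, z axes.
In Python, from cell import r gives the robot as it stands. The module is installed in compiled form; this text tells all that it offers. Calls block until the motion is done:
- r.reach(position, orientation): joint-space move of the TCP to a pose.
- r.move_straight(position, vel=0.15, frame=None, force_limit=None): straight line of the TCP; frame=None keeps the orientation; vel is the mean speed in m/s. With force_limit (N) it stops when the force on the tool has changed by that much, and returns True; else False.
- r.move_j(angles): joint-space move.
- r.move_gripper(opening): finger opening in m; the grip force is fixed at half the most; returns when the fingers have stopped.
- r.hold(seconds).
- r.inverse_kinematics(position, orientation): joint angles nearest the present ones, or None.
- r.camera(name): name is "scene" or "top" or "wrist"; returns a dict with "color" (480x640x3 uint8, red, green, blue), "fx", "fy", "cx", "cy" (pixels), "D" ([k1, k2, p1, p2, k3] as OpenCV has them; the pictures are not rectified), "R" (3x3) and "t" (3): a world point X has camera coordinates R X + t; the wrist camera has in their place "T_tool_cam" (4x4, takes a point from camera to tool coordinates, whose origin is the TCP and whose axes are the flange's). Camera axes: x right, y down, z forward; pixel columns grow to the right and rows downward; lengths in m; the calibration is good to about 2 mm. A picture is of the moment at which its call begins: read the wrist's pose just before it. There is no depth.
A pose or a line that the arm cannot do raises r.Unreachable and nothing moves.
- r.hand_in(): hands the job in; it is judged then, once.
Readings, each from a call of its own:
- r.current_clock(): time.
- r.current_joint_positions(): joint angles.
- r.current_dq(): joint speeds.
- r.current_effort(): joint torques, N m.
- r.current_tool_pos(): TCP position.
- r.current_orientation(): TCP orientation.
- r.current_contact_force(): force on the tool from outside, world axes, zero at the start.
- r.current_moment(): the same for the moment, N m.
- r.current_opening(): finger opening in m.
- r.current_grip_force(): force on a finger pad.
Only numpy, scipy, OpenCV 4.12 (cv2) and the standard library are available. Lean on these libraries where they do the work, as an engineer would, in place of code of your own. Each camera call takes 0.05 s, during which the arm holds its last target. There are 200 camera calls.

## Working session

There is one attempt and no reset: what is moved stays moved. The work goes in short steps, each a Python script; the robot and the scene stay as the last script left them, time stands still between calls to the robot, and variables do not carry over. Pictures are saved under pics/ and viewed, at most 14 in all, crops included, and the job is handed in when it is done.

```bash
mkdir -p pics; ls; python3 - <<'E'
from cell import r
import cv2,numpy as np
for n in ("scene","top"):
    c=r.camera(n); cv2.imwrite(f"pics/{n}0.png",c["color"][:,:,::-1]); np.save(f"pics/{n}0.npy",c,allow_pickle=True)
    print(n,c["fx"],c["cx"],c["cy"],c["D"],np.round(-c["R"].T@c["t"],3),np.round(c["R"],2).tolist())
print(r.current_clock())
print(np.round(r.camera("wrist")["T_tool_cam"],3))
E
```

```text
pics
scene 463.1501113120418 310.12006634488097 234.39317852196075 [-0.02724469  0.          0.          0.          0.        ] [ 0.909 -0.431  0.854] [[0.71, 0.7, -0.01], [0.57, -0.59, -0.57], [-0.41, 0.4, -0.82]]
top 568.0274511309508 317.1693737690086 235.8016995683244 [-0.09441892  0.          0.          0.          0.        ] [ 0.407 -0.042  1.213] [[-0.0, -1.0, 0.01], [-0.99, -0.0, -0.11], [0.11, -0.01, -0.99]]
0.1
[[-0.001 -0.956 -0.293  0.081]
 [ 1.    -0.001 -0.001 -0.   ]
 [ 0.    -0.293  0.956 -0.186]
 [ 0.     0.     0.     1.   ]]
```

View pics/top0.png

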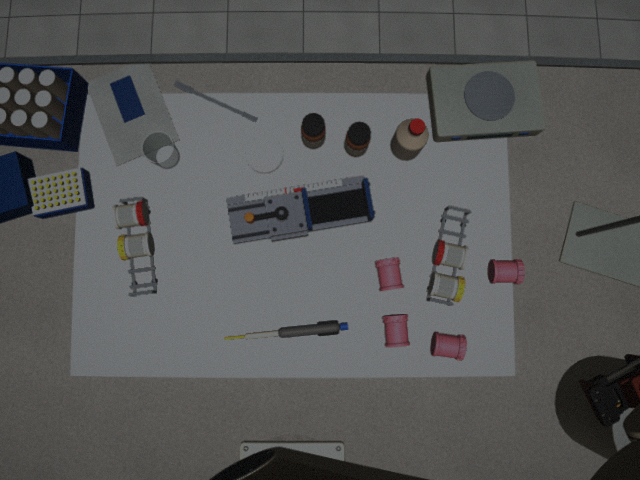

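View pics/scene0.png

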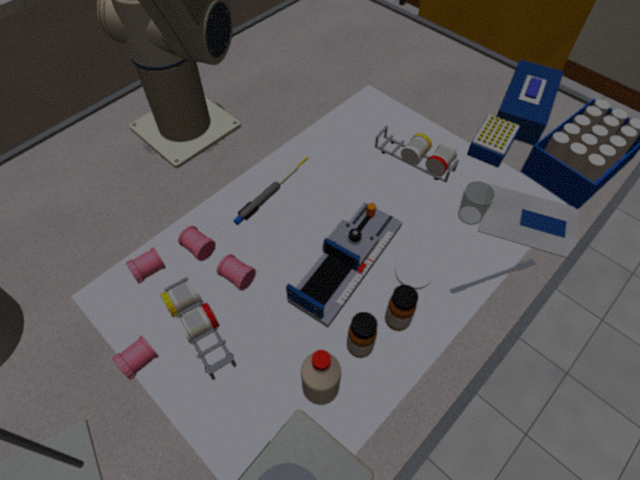

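Top view: four pots. The left rack has a red lid at (131,214) and a yellow one at (136,246). The right rack has red at (450,255) and yellow at (447,288). The pink look-alikes at (388,274), (396,330), (449,345) and (506,271) are not meant, being pink and off the racks. The cradle is at (300,210), with its ledge and scale on the upper (+x) side, the fixed plate at (368,200), and the knob at (250,217), locked. I'll check this in one enlarged crop.

```bash
python3 - <<'E'
import cv2,numpy as np
im=cv2.imread("pics/top0.png")
a=cv2.resize(im[165:255,220:385],(800,436),interpolation=cv2.INTER_CUBIC)
im2=cv2.imread("pics/scene0.png")
b=cv2.resize(im[190:310,100:180],(0,0),fx=1.36,fy=1.36)[:164]
c=cv2.resize(im[195:315,415:535],(0,0),fx=1.36,fy=1.36)[:164]
d=cv2.resize(im2[195:315,280:410],(0,0),fx=1.36,fy=1.36)[:164]
row=np.hstack([b,c,d]);o=np.zeros((600,800,3),np.uint8);o[:436]=a;o[436:436+row.shape[0],:row.shape[1]]=row
cv2.imwrite("pics/crop1.png",o)
E
```

```text
(no output)
```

View pics/crop1.png

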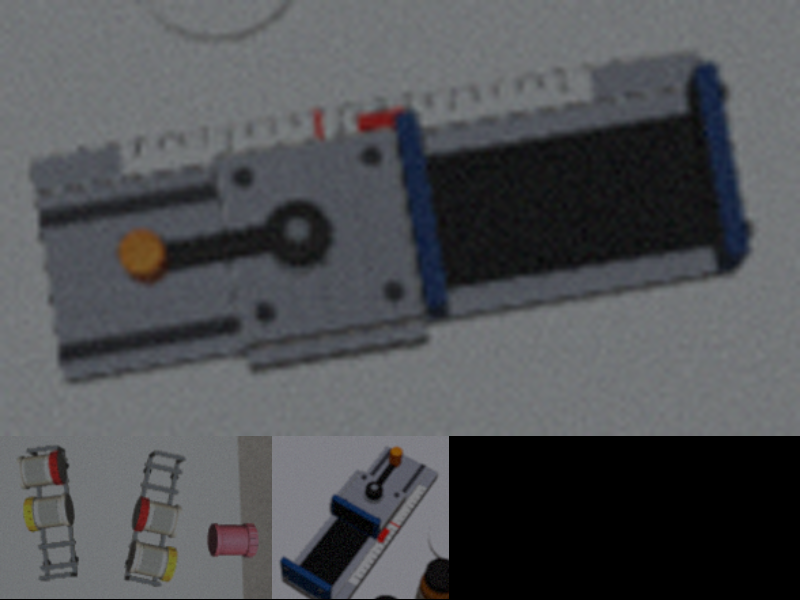

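```bash
cat > h.py <<'E'
from cell import r
import numpy as np, cv2
def cam(name):
    if name=="wrist":
        p=np.array(r.current_tool_pos());Rt=np.array(r.current_orientation())
    c=r.camera(name)
    if name=="wrist":
        T=np.eye(4);T[:3,:3]=Rt;T[:3,3]=p;M=T@np.array(c["T_tool_cam"])
        c["Rw"],c["o"]=M[:3,:3],M[:3,3]
    else:
        R=np.array(c["R"]);c["Rw"]=R.T;c["o"]=-R.T@np.array(c["t"])
    c["K"]=np.array([[c["fx"],0,c["cx"]],[0,c["fy"],c["cy"]],[0,0,1.]]);c["D"]=np.array(c["D"],float)
    return c
def ray(c,uv,z):
    uv=np.array(uv,float).reshape(-1,1,2)
    n=cv2.undistortPoints(uv,c["K"],c["D"]).reshape(-1,2)
    d=np.c_[n,np.ones(len(n))]@c["Rw"].T
    s=(z-c["o"][2])/d[:,2]
    return c["o"]+d*s[:,None]
def proj(c,X):
    R=c["Rw"].T
    return cv2.projectPoints(np.array(X,float).reshape(-1,1,3),cv2.Rodrigues(R)[0],-R@c["o"],c["K"],c["D"])[0].reshape(-1,2)
RNG=dict(blue=[(100,110,30),(130,255,255)],orange=[(8,130,90),(18,255,255)],yellow=[(21,120,70),(35,255,255)],red=[(0,150,70),(6,255,255)],red2=[(174,150,70),(180,255,255)])
def mask(c,col):
    h=cv2.cvtColor(c["color"],cv2.COLOR_RGB2HSV)
    m=cv2.inRange(h,*[np.array(v) for v in RNG[col]])
    if col=="red":m|=mask(c,"red2")
    return m
def blobs(c,col,amin=8):
    m=mask(c,col);n,l,s,ce=cv2.connectedComponentsWithStats(m)
    return [dict(c=ce[i],a=int(s[i,4]),box=s[i,:4],pts=np.argwhere(l==i)[:,::-1]) for i in range(1,n) if s[i,4]>=amin]
def down(yaw):   # tool z down, tool y (closing) along world angle yaw
    y=np.array([np.cos(yaw),np.sin(yaw),0]);z=np.array([0,0,-1.]);return np.c_[np.cross(y,z),y,z]
def save(c,n):cv2.imwrite(f"pics/{n}.png",c["color"][:,:,::-1])
E
python3 - <<'E'
from h import *
for n in("top","scene"):
    c=cam(n)
    for k,z in(("blue",.06),("orange",.083),("yellow",.045),("red",.045)):
        for b in blobs(c,k): print(n,k,b["a"],np.round(b["c"],1),b["box"],np.round(ray(c,b["c"],z)[0,:2],3))
print(np.round(r.current_orientation(),2).tolist())
E
```

```text
top blue 1147 [ 43.4 113.5] [ 0 63 78 89] [0.798 0.534]
top blue 886 [126.9  98.7] [110  76  35  46] [0.828 0.352]
top blue 19 [524.2 133.1] [520 132   9   3] [ 0.754 -0.493]
top blue 17 [456.2 137.5] [452 137   9   2] [ 0.743 -0.346]
top blue 1283 [ 11.  183.6] [  0 152  29  62] [0.645 0.595]
top blue 301 [ 68.5 204.8] [ 34 168  58  50] [0.599 0.466]
top blue 178 [368.1 197.6] [363 178  11  41] [ 0.613 -0.158]
top blue 181 [306.6 208.6] [302 189  10  40] [ 0.59  -0.031]
top blue 51 [343.4 326. ] [340 323   8   7] [ 0.352 -0.105]
top orange 58 [248.7 216.6] [245 213   9   8] [0.571 0.085]
top yellow 10 [ 73.2 173. ] [ 72 172   4   3] [0.67  0.466]
top yellow 9 [ 66.3 174.8] [ 65 174   4   3] [0.666 0.481]
top yellow 8 [ 46.1 178.9] [ 45 178   3   3] [0.658 0.525]
top yellow 8 [ 74.1 179.5] [ 73 178   3   4] [0.656 0.463]
top yellow 9 [ 32.3 181.8] [ 31 181   4   3] [0.652 0.555]
top yellow 8 [ 67.1 180.9] [ 66 180   3   3] [0.653 0.478]
top yellow 9 [ 53.7 183.9] [ 52 183   4   3] [0.647 0.508]
top yellow 8 [ 47.1 185.5] [ 46 184   3   4] [0.643 0.522]
top yellow 9 [ 75. 186.] [ 74 1
[... 2227 characters left out ...]
 16  25] [0.613 0.512]
scene yellow 57 [497.  130.4] [489 119  16  25] [0.627 0.515]
scene yellow 54 [502.1 133.2] [495 121  15  25] [0.641 0.515]
scene yellow 56 [507.5 135.5] [500 123  16  26] [0.655 0.517]
scene yellow 57 [424.4 137.4] [415 133  16  14] [0.51  0.368]
scene yellow 19 [302.2 161.2] [297 157  11   9] [0.348 0.101]
scene yellow 165 [169.  303.6] [161 291  17  25] [ 0.427 -0.344]
scene red 70 [439.3 160.1] [428 156  20  12] [0.582 0.33 ]
scene red 46 [361.2 267.4] [358 263   8  10] [ 0.642 -0.025]
scene red 131 [209.2 313.5] [202 304  15  21] [ 0.5   -0.303]
scene red 284 [320.9 359. ] [312 350  19  19] [ 0.715 -0.219]
[[0.9, 0.43, -0.0], [0.43, -0.9, 0.0], [-0.0, -0.0, -1.0]]
```

```bash
python3 - <<'E'
from h import *
y=0.171-np.pi/2
r.reach([0.585,-0.035,0.29],down(y))
print(r.current_clock())
c=cam("wrist");save(c,"w1")
print(c["K"].round(1).tolist(),c["o"].round(3))
for k,z in(("blue",.069),("orange",.083),("red",.02)):
    for b in blobs(c,k,20): print(k,b["a"],np.round(b["c"],1),b["box"],np.round(ray(c,b["c"],z)[0,:2],4))
E
```

```text
2.4667
[[359.3, 0.0, 324.0], [0.0, 359.3, 239.7], [0.0, 0.0, 1.0]] [ 0.665 -0.022  0.476]
blue 35 [614.  108.7] [606 107  17   4] [ 0.743  -0.3298]
blue 538 [320.3 194.9] [317 161   8  71] [ 0.5937 -0.029 ]
blue 547 [432.7 196.5] [426 162  14  71] [ 0.6137 -0.1563]
blue 90 [344.9 357.2] [340 353  11   9] [ 0.386  -0.0968]
orange 207 [214.2 200.2] [206 192  17  17] [0.5706 0.0866]
red 955 [595.1  89.2] [579  71  34  37] [ 0.769 -0.335]
red 349 [ 23.3 154. ] [ 16 136  23  38] [0.5748 0.3515]
red 127 [313.5 152.9] [305 149  19   8] [ 0.6355 -0.013 ]
red 246 [519.2 300.4] [503 286  26  27] [ 0.4848 -0.3325]
```

View pics/w1.png

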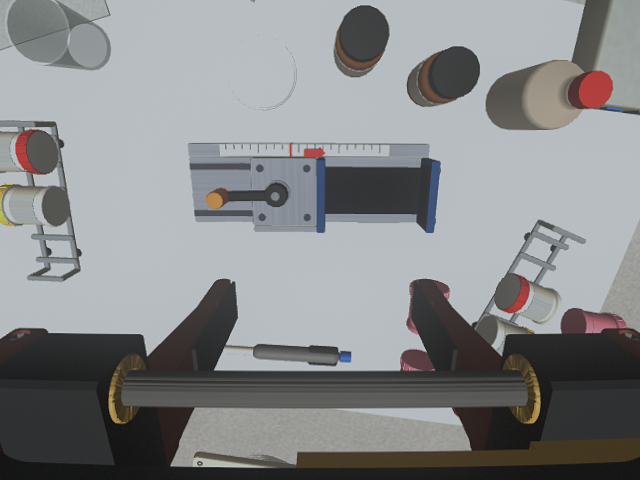

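```bash
cat > fit.py <<'E'
from h import *
c=cam("wrist")
def edge(b,side):
    P=b["pts"];out=[]
    for v in np.unique(P[:,1])[4:-4]:
        q=P[P[:,1]==v,0];out.append([q.max()+.5 if side>0 else q.min()-.5,v])
    return np.array(out,float)
bl=[b for b in blobs(c,"blue",200) if 300<b["c"][0]<450]
bl.sort(key=lambda b:b["c"][0])
for n,b,s,z in(("stopR",bl[0],1,.069),("stopL",bl[0],-1,.069),("fixR",bl[1],1,.068)):
    p=ray(c,edge(b,s),z)[:,:2];m=p.mean(0);v=cv2.fitLine(p.astype(np.float32),2,0,.01,.01)[:2,0]
    v=v*np.sign(v[0]);ends=ray(c,[b["pts"][b["pts"][:,1].argmin()],b["pts"][b["pts"][:,1].argmax()]],z)[:,:2]
    print(n,m.round(4),"ang",np.arctan2(v[1],v[0]).round(4),"ends",ends.round(4).tolist(),np.linalg.norm(ends[0]-ends[1]).round(4))
e=ray(c,[[190,143],[429,145],[194,222]],.018)[:,:2]
d=e[0]-e[1];print("ledge",e.round(4).tolist(),np.linalg.norm(d).round(4),np.arctan2(-d[0],d[1]).round(4))
for b in blobs(c,"red",20):
    if abs(b["c"][0]-313)<15:
        P=b["pts"];print("redpts",[(u,P[P[:,0]==u,1].min(),P[P[:,0]==u,1].max()) for u in np.unique(P[:,0])])
h=c["color"][140:162,280:330];cv2.imwrite("pics/w1c.png",cv2.resize(h[:,:,::-1],(800,352),interpolation=cv2.INTER_NEAREST))
h2=mask(c,"red")[140:162,280:330];m=np.argwhere(h2)[:,::-1]+[280,140];m=m[m[:,0]<298];print("mark",m.mean(0),ray(c,m.mean(0),.02).round(4))
E
python3 fit.py
```

```text
stopR [ 0.5929 -0.0335] ang 0.1472 ends [[0.6306, -0.0192], [0.5508, -0.0323]] 0.0809
stopL [ 0.5914 -0.025 ] ang 0.163 ends [[0.6306, -0.0192], [0.5508, -0.0323]] 0.0809
fixR [ 0.614  -0.1611] ang 0.1611 ends [[0.6534, -0.1514], [0.5723, -0.1667]] 0.0826
ledge [[0.622, 0.1403], [0.6692, -0.1525], [0.5214, 0.1285]] 0.2966 0.1601
redpts [(np.int64(305), np.int64(150), np.int64(156)), (np.int64(306), np.int64(150), np.int64(156)), (np.int64(307), np.int64(150), np.int64(156)), (np.int64(308), np.int64(150), np.int64(156)), (np.int64(309), np.int64(150), np.int64(156)), (np.int64(310), np.int64(150), np.int64(156)), (np.int64(311), np.int64(150), np.int64(156)), (np.int64(312), np.int64(150), np.int64(156)), (np.int64(313), np.int64(150), np.int64(156)), (np.int64(314), np.int64(150), np.int64(156)), (np.int64(315), np.int64(150), np.int64(156)), (np.int64(316), np.int64(150), np.int64(156)), (np.int64(317), np.int64(150), np.int64(156)), (np.int64(318), np.int64(150), np.int64(156)), (np.int64(319), np.int64(149), np.int64(156)), (np.int64(320), np.int64(149), np.int64(156)), (np.int64(321), np.int64(150), np.int64(155)), (np.int64(322), np.int64(151), np.int64(154)), (np.int64(323), np.int64(152), np.int64(153))]
mark [290.  149.5] [[0.6347 0.0163 0.02  ]]
```

View pics/w1c.png

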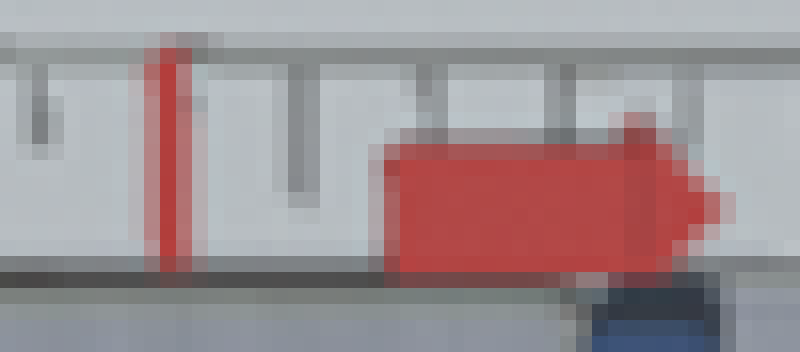

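```bash
cat >> h.py <<'E'
TH=0.161;O=np.array([.5885,-.0133])
EX=np.array([np.cos(TH),np.sin(TH)]);EY=np.array([-EX[1],EX[0]])
def W(x,y,z):p=O+EX*x+EY*y;return np.array([p[0],p[1],z])
def C(p):d=np.array(p[:2])-O;return np.array([d@EX,d@EY])
def knob(hy,a,z,rad=.065):  # TCP pose at lever angle a
    return W(-rad*np.sin(a),hy+rad*np.cos(a),z),down(TH+a)
def swing(hy,a0,a1,z=.057,n=10,fl=25):
    for a in np.linspace(a0,a1,n+1)[1:]:
        p,R=knob(hy,a,z)
        if r.move_straight(p,vel=.08,frame=R,force_limit=fl):print("stopped at",round(a,2),np.round(r.current_contact_force(),1));break
E
python3 - <<'E'
from h import *
hy=.0365
p,R=knob(hy,0,.057)
r.move_gripper(.05)
r.reach(p+[0,0,.07],R);r.move_straight(p,vel=.1,force_limit=8);print(r.current_tool_pos())
r.move_gripper(0);print("op",r.current_opening(),r.current_grip_force())
swing(hy,0,1.43)
d=C(r.current_tool_pos());print(d,"lever",np.arctan2(-d[0],d[1]-hy),r.current_opening())
r.move_gripper(.05)
p=np.array(r.current_tool_pos());r.move_straight(p+[0,0,.06])
r.reach(W(.02,.02,.27),down(TH-np.pi/2));c=cam("wrist");save(c,"w2");print(r.current_clock())
E
```

```text
[0.5726766  0.08690199 0.05737776]
op 0.018404627246001663 30.00068485736847
[-0.06583232  0.0457199 ] lever 1.4316500760853184 0.018802159258168277
12.7167
```

View pics/w2.png

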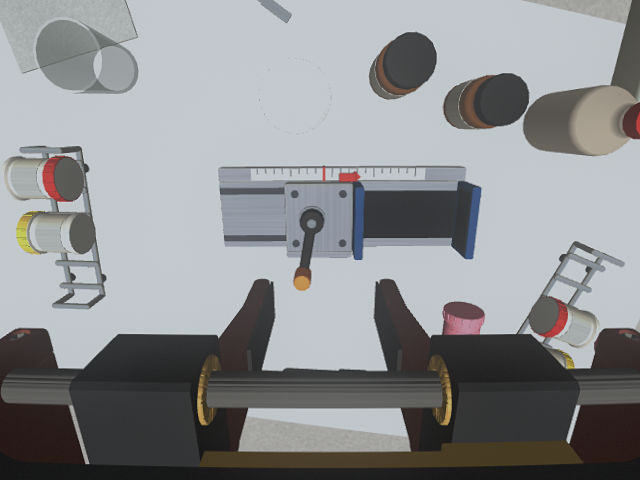

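The lever is swung fully open, with the knob at (302,283) on the −x side. The pointer is at (358,177) and the mark at (324,173). Next I slide the stop.

```bash
cat >> h.py <<'E'
def ptr(c):
    """cradle y of mark and pointer tip from red pixels on the scale"""
    m=np.argwhere(mask(c,"red"))[:,::-1].astype(float)
    p=ray(c,m,.021);q=np.array([C(x) for x in p])
    k=(q[:,0]>.038)&(q[:,0]<.062)&(np.abs(q[:,1])<.08)
    return m[k],q[k]
E
python3 - <<'E'
from h import *
c=cam("wrist");m,q=ptr(c)
mk=q[q[:,1]>.012];pt=q[q[:,1]<.012]
ym,yp=mk[:,1].mean(),pt[:,1].min();print("mark",ym,"tip",yp,len(mk),len(pt))
d=ym-yp
g0=-.140+.1193+.005
print("delta",d)
r.move_gripper(.04)
R=down(TH+np.pi/2)
r.reach(W(0,g0,.12),R);r.move_straight(W(0,g0,.048),vel=.1,force_limit=8)
r.move_gripper(0);print("op",r.current_opening(),C(r.current_tool_pos()))
print(r.move_straight(W(0,g0+d,.048),vel=.04,force_limit=30),r.current_contact_force().round(1) if hasattr(r.current_contact_force(),'round') else r.current_contact_force())
print(C(r.current_tool_pos()))
r.move_gripper(.04);r.move_straight(W(0,g0+d,.11))
r.reach(W(.02,.02,.2),down(TH-np.pi/2));c=cam("wrist");save(c,"w3")
m,q=ptr(c);print(m.min(0),m.max(0));u0,v0=m.min(0).astype(int)-12;u1,v1=m.max(0).astype(int)+12
cv2.imwrite("pics/w3c.png",cv2.resize(c["color"][v0:v1,u0:u1,::-1],None,fx=8,fy=8,interpolation=cv2.INTER_NEAREST)[:600,:800]);print(u0,v0,r.current_clock())
E
```

```text
mark 0.021638030291055807 tip -0.021096369035890274 2 117
delta 0.04273439932694608
op 0.000332254571295244 [-1.76490346e-05 -1.57074171e-02]
False [ 1.   0.4 -0.4]
[-2.37639629e-06  2.68415734e-02]
[323. 175.] [365. 190.]
311 163 22.725
```

View pics/w3c.png

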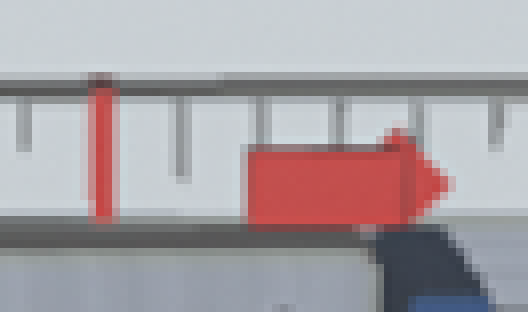

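The grip closed on nothing (opening 0.000), so the descent probably stopped short. The pointer has not moved (tip at (367,186)). I'll retry and check the height.

```bash
python3 - <<'E'
from h import *
c=cam("wrist");m,q=ptr(c)
print("tip",q[:,1].min(),"mark",q[q[:,1]>.012][:,1].mean())
bl=[b for b in blobs(c,"blue",200)]
for b in bl:
    p=ray(c,b["pts"],.069);q=np.array([C(x) for x in p]);print(b["c"].round(0),b["a"],q.min(0).round(4),q.max(0).round(4))
r.move_gripper(.04);print(r.current_opening())
R=down(TH+np.pi/2);g0=-.0157
r.reach(W(0,g0,.12),R);print(r.move_straight(W(0,g0,.048),vel=.06,force_limit=15),r.current_tool_pos(),np.round(r.current_contact_force(),1))
r.move_gripper(0);print("op",r.current_opening(),r.current_tool_pos())
E
```

```text
tip -0.020793124892917132 mark 0.021938730071630063
[365. 241.] 853 [-0.0408 -0.0226] [ 0.0409 -0.0127]
[502. 241.] 744 [-0.0391 -0.1492] [ 0.0411 -0.1408]
0.03998889365225412
False [ 0.59134935 -0.02883935  0.04840641] [-0.5  0.7  0.4]
op 0.0008325314277812511 [ 0.59098727 -0.02878656  0.04794966]
```

```bash
python3 - <<'E'
from h import *
print(r.current_opening(),r.current_grip_force(),np.round(r.current_orientation(),3).tolist(),C(r.current_tool_pos()))
c=cam("scene");a=cv2.resize(c["color"][170:310,270:430,::-1],(686,600),interpolation=cv2.INTER_CUBIC);cv2.imwrite("pics/s2.png",a)
E
```

```text
0.0008325314277812511 0.0 [[-0.987, -0.16, -0.0], [-0.16, 0.987, 0.0], [0.0, 0.0, -1.0]] [-2.74767779e-05 -1.56849992e-02]
```

View pics/s2.png

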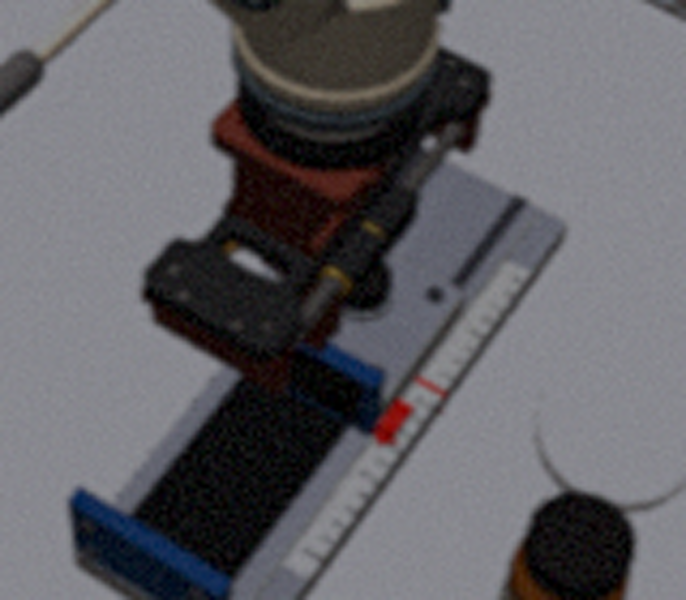

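```bash
python3 - <<'E'
from h import *
def look():
    for n in("scene","top"):
        c=cam(n);print(n,"tcp",proj(c,[r.current_tool_pos()]).round(1).tolist(),"plate",proj(c,[W(.042,-.0207,.069),W(-.042,-.0207,.069)]).round(0).tolist(),[ (b["c"].round(1).tolist(),b["a"]) for b in blobs(c,"red",8) if 280<b["c"][0]<370 and 180<b["c"][1]<290])
look()
p=W(0,-.0057,.048)
print(r.move_straight(p,vel=.03,force_limit=20),np.round(r.current_contact_force(),1),r.current_opening(),r.current_grip_force())
look()
E
```

```text
scene tcp [[341.3, 253.2]] plate [[358.0, 260.0], [323.0, 240.0]] [([324.7, 200.5], 35), ([345.4, 211.6], 55), ([360.9, 267.8], 47)]
top tcp [[305.6, 209.3]] plate [[305.0, 187.0], [311.0, 227.0]] []
False [-0.5 -0.1 -0.4] 0.0006317953564409999 0.0
scene tcp [[343.9, 249.8]] plate [[358.0, 260.0], [323.0, 240.0]] [([328.6, 197.1], 39), ([350.0, 207.7], 46), ([360.8, 267.9], 46)]
top tcp [[300.8, 210.0]] plate [[305.0, 187.0], [311.0, 227.0]] []
```

```bash
python3 - <<'E'
from h import *
c=cam("wrist");save(c,"w4");print(proj(c,[r.current_tool_pos(),W(.042,-.0207,.069),W(-.042,-.0207,.069)]))
E
```

```text
[[323.01677005 279.369611  ]
 [295.6015172  365.94879145]
 [291.09877254 215.30174342]]
```

View pics/w4.png

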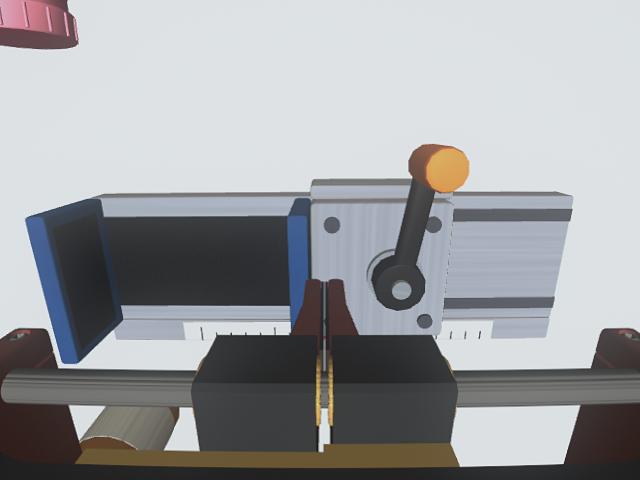

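```bash
python3 - <<'E'
from h import *
r.move_straight(W(0,-.0057,.09),vel=.1)
r.move_straight(W(0,-.0165,.09),vel=.1)
print(r.move_straight(W(0,-.0165,.045),vel=.03,force_limit=6),r.current_tool_pos()[2],np.round(r.current_contact_force(),1))
c=cam("wrist");save(c,"w5");print(c["o"],proj(c,[r.current_tool_pos()]).round(0))
X=np.array([W(s,y,z) for s in(-.042,.042) for y,z in((-.15,.068),(-.0207,.069))]);print(proj(c,X).round(0).tolist(),r.current_clock())
print(blobs(c,"blue",200).__len__(),[(b["box"],b["a"]) for b in blobs(c,"blue",200)])
E
```

```text
True 0.04683158812018556 [-0.7 -0.1  5.9]
[ 0.51070229 -0.04222216  0.23328681] [[323. 279.]]
[[46.0, 217.0], [314.0, 216.0], [82.0, 365.0], [315.0, 368.0]] 30.7667
2 [(array([310, 216,  20, 151], dtype=int32), 1359), (array([ 45, 218,  52, 147], dtype=int32), 2616)]
```

View pics/w5.png

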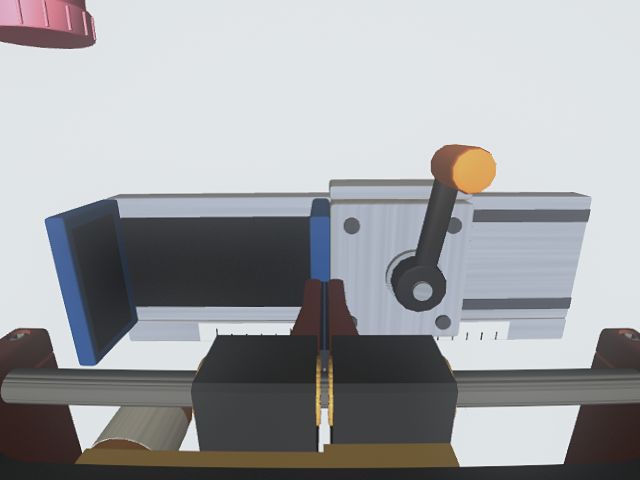

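Shut fingers touch the plate top (69 mm) when the TCP reads 46.8 mm. The plate's projections match the picture exactly, so the camera and tool pose are right. The usable fingertip therefore sits about 22 mm behind the reported TCP, and earlier closes passed over the plate. I'll descend lower under force guard.

```bash
python3 - <<'E'
from h import *
g0=-.0157
r.move_straight(W(0,g0,.07),vel=.1);r.move_gripper(.04)
print(r.move_straight(W(0,g0,.032),vel=.04,force_limit=8),r.current_tool_pos()[2],np.round(r.current_contact_force(),1))
r.move_gripper(0);print("op",r.current_opening(),r.current_grip_force(),np.round(r.current_contact_force(),1))
E
```

```text
False 0.03219511010962633 [ 0.2  0.4 -0.3]
op 0.009681473520004305 29.9984809756279 [-0.9 -1.5  0.8]
```

```bash
python3 - <<'E'
from h import *
g0=-.0157;d=.0427
print(r.move_straight(W(0,g0+d,.032),vel=.04,force_limit=25),np.round(r.current_contact_force(),1),C(r.current_tool_pos()))
r.hold(.2);r.move_gripper(.03);r.move_straight(W(0,g0+d,.10))
r.reach(W(.02,.02,.2),down(TH-np.pi/2));c=cam("wrist")
m,q=ptr(c);print(m.min(0),m.max(0),q[:,1].min(),q[:,1].max());u0,v0=m.min(0).astype(int)-12;u1,v1=m.max(0).astype(int)+12
cv2.imwrite("pics/w6c.png",cv2.resize(c["color"][v0:v1,u0:u1,::-1],None,fx=8,fy=8,interpolation=cv2.INTER_NEAREST)[:600,:800])
for b in blobs(c,"blue",200):
    q=np.array([C(x) for x in ray(c,b["pts"],.069)]);print(b["c"].round(0),q.min(0).round(4),q.max(0).round(4))
for b in blobs(c,"orange",100): print(C(ray(c,b["c"],.083)[0]))
print(r.current_clock())
E
```

```text
False [-2.5  0.7  4.9] [-0.00011116  0.02792806]
[296. 175.] [324. 190.] 0.02097380225214103 0.04954863194549623
[316. 241.] [-0.0418  0.0245] [0.0408 0.0331]
[502. 241.] [-0.0391 -0.1492] [ 0.0411 -0.1407]
[-0.06436151  0.09278065]
38.85
```

View pics/w6c.png

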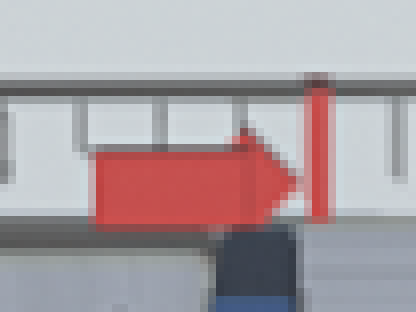

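Pointer tip at u≈321.5 and mark at u≈323.8 (about 1 mm/px), so it is roughly 2 mm past the mark. I'll pull it back.

```bash
cat > adj.py <<'E'
import sys
from h import *
def meas(tag):
    r.reach(W(.02,.022,.17),down(TH-np.pi/2));r.hold(.2);c=cam("wrist")
    m,q=ptr(c)
    # lines in the cradle frame: mark = red pixels at x>.055 (beyond the pointer), tip = pixels of pointer row
    print("x-range",q[:,0].min().round(4),q[:,0].max().round(4))
    for lo in np.arange(.040,.060,.002):
        k=(q[:,0]>=lo)&(q[:,0]<lo+.002)
        if k.any(): print(round(lo,3),q[k,1].min().round(4),q[k,1].max().round(4),k.sum())
    u0,v0=m.min(0).astype(int)-12;u1,v1=m.max(0).astype(int)+12
    cv2.imwrite(f"pics/{tag}.png",cv2.resize(c["color"][v0:v1,u0:u1,::-1],None,fx=8,fy=8,interpolation=cv2.INTER_NEAREST)[:600,:800])
if __name__=="__main__":
    d=float(sys.argv[1]);g=float(sys.argv[2])
    R=down(TH+np.pi/2);r.move_gripper(.03);r.reach(W(0,g,.09),R)
    print(r.move_straight(W(0,g,.032),vel=.06,force_limit=10))
    r.move_gripper(0);print(r.current_opening(),C(r.current_tool_pos()))
    r.move_straight(W(0,g+d,.032),vel=.02,force_limit=25);r.hold(.3);print(C(r.current_tool_pos()),np.round(r.current_contact_force(),1))
    r.move_gripper(.03);r.move_straight(W(0,g+d,.09));meas(sys.argv[3]);print(r.current_clock())
E
python3 adj.py -.0022 .0290 w7c
```

```text
False
0.00945008673608767 [0.00020295 0.02890618]
[0.00019024 0.02665269] [-1.  -0.5  5.4]
x-range 0.0413 0.0573
0.04 0.0295 0.0474 20
0.042 0.021 0.0483 50
0.044 0.021 0.0483 50
0.046 0.021 0.0482 80
0.048 0.021 0.0482 47
0.05 0.021 0.0294 5
0.052 0.021 0.022 4
0.054 0.021 0.022 4
0.056 0.021 0.022 4
47.8
```

View pics/w7c.png

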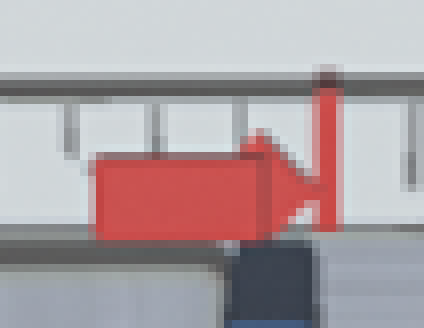

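```bash
python3 - <<'E'
from h import *
hy=.080
r.move_gripper(.05)
p,R=knob(hy,1.4,.042);r.reach(p+[0,0,.05],R);print(r.move_straight(p,vel=.1,force_limit=10))
r.move_gripper(0);print("op",r.current_opening(),C(r.current_tool_pos()))
swing(hy,1.4,-.05,z=.042)
r.hold(.2);d=C(r.current_tool_pos());print(d,"lever",np.arctan2(-d[0],d[1]-hy),r.current_opening(),np.round(r.current_contact_force(),1))
r.move_gripper(.05);q=np.array(r.current_tool_pos());r.move_straight(q+[0,0,.06])
from adj import meas
meas("w8c")
c=cam("wrist");save(c,"w8")
for b in blobs(c,"orange",100): print("knob",C(ray(c,b["c"],.083)[0]))
for col in("yellow","red"):
    for n in("top","scene"):
        c=cam(n)
        for b in blobs(c,col,40): print(n,col,b["c"].round(1),ray(c,b["c"],.045)[0,:2].round(4))
print(r.current_clock())
E
```

```text
False
op 0.0194975340876739 [-0.06394922  0.09101828]
[-0.00119646  0.14380342] lever 0.018750135296762588 0.019533228772736697 [-13.3  -5.5  21.5]
x-range 0.0411 0.057
0.04 0.0459 0.0488 4
0.042 0.0215 0.0487 67
0.044 0.0215 0.0487 49
0.046 0.0215 0.0486 50
0.048 0.0215 0.0486 46
0.05 0.0215 0.0318 5
0.052 0.0215 0.0308 3
0.054 0.0215 0.0215 2
0.056 0.0215 0.0215 2
knob [-0.0016248   0.14621668]
top yellow [121.2 247.9] [0.5104 0.355 ]
top yellow [460.  288.9] [ 0.4256 -0.3479]
scene yellow [485.9 127.1] [0.5998 0.506 ]
scene yellow [491.6 128.5] [0.6129 0.5116]
scene yellow [497.  130.5] [0.6267 0.5146]
scene yellow [502.2 133.1] [0.6411 0.5156]
scene yellow [507.3 135.9] [0.6556 0.5156]
scene yellow [424.4 137.9] [0.5109 0.3663]
scene yellow [168.9 303.5] [ 0.4272 -0.3445]
top red [416.9 125.8] [ 0.7719 -0.2656]
top red [139.5 213.5] [0.5827 0.3185]
top red [439.5 252.6] [ 0.501  -0.3067]
scene red [439.1 160. ] [0.5813 0.3295]
scene red [372.2 252.4] [0.6344 0.0186]
scene red [209.5 314.2] [ 0.5017 -0.3034]
scene red [320.9 359.2] [ 0.7147 -0.2191]
58.0417
```

View pics/w8.png

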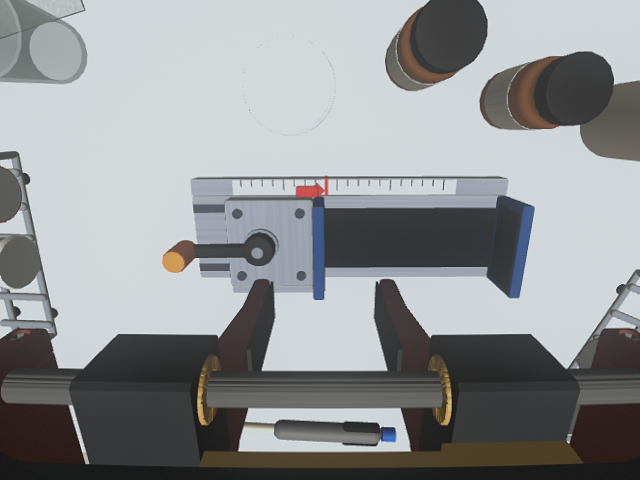

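Locked: the knob is at (174,260), straight along the cradle, and the pointer at (324,190) meets the mark. Now for the pots, starting with a wrist view of each rack.

```bash
python3 - <<'E'
from h import *
import pickle
r.move_gripper(.088)
r.reach([.54-.05,.33,.20],down(-1.42));c=cam("wrist");save(c,"rA");pickle.dump(c,open("rA.pkl","wb"))
r.reach([.46-.06,-.335,.20],down(-1.70));c2=cam("wrist");save(c2,"rB");pickle.dump(c2,open("rB.pkl","wb"))
cv2.imwrite("pics/rAB.png",np.vstack([c["color"][:300,:,::-1],c2["color"][:300,:,::-1]]));print(r.current_clock())
E
```

```text
62.5583
```

View pics/rAB.png

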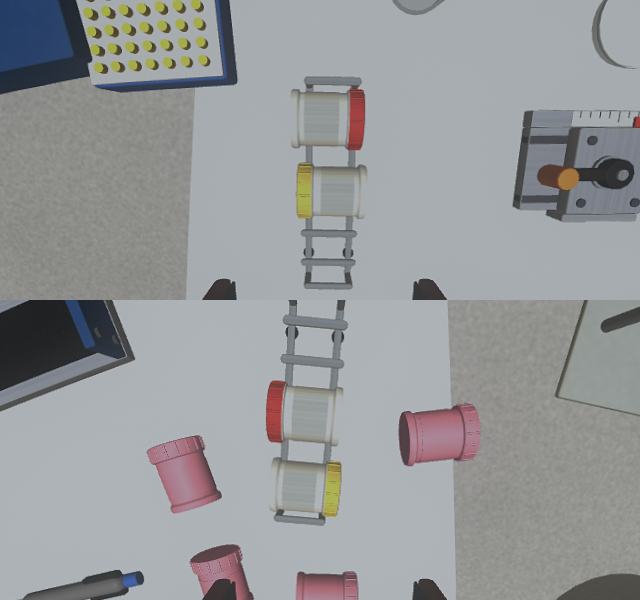

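Rack A pots are at (328,120) red and (331,190) yellow. Rack B pots are at (304,415-300) red and (306,487-300) yellow. The pink ones are off the racks.

```bash
cat >> h.py <<'E'
def pots(c,vmax=272):
    im=c["color"].astype(int);hsv=cv2.cvtColor(c["color"],cv2.COLOR_RGB2HSV)
    lid=mask(c,"red")|mask(c,"yellow")
    m=((im[...,0]-im[...,2]>6)&(im.max(2)>110)).astype(np.uint8)*255
    pink=((hsv[...,0]>160)&(hsv[...,1]>60)&(mask(c,"red")==0))
    m[pink]=0;m[vmax:]=0
    m=cv2.morphologyEx(m|lid,cv2.MORPH_CLOSE,np.ones((9,9)));m=cv2.morphologyEx(m,cv2.MORPH_OPEN,np.ones((9,9)));m[vmax:]=0
    out=[]
    for k in cv2.findContours(m,cv2.RETR_EXTERNAL,cv2.CHAIN_APPROX_NONE)[0]:
        if cv2.contourArea(k)<800: continue
        x,y,w,h=cv2.boundingRect(k);cm=np.zeros_like(m);cv2.drawContours(cm,[k],-1,255,-1)
        ly=(cm>0)&(lid>0)
        if ly.sum()<150: continue
        bx=cv2.boxPoints(cv2.minAreaRect(k));P=ray(c,bx,.045)[:,:2]
        e=[P[1]-P[0],P[2]-P[1]];e.sort(key=np.linalg.norm);a=e[1]
        ctr=P.mean(0);lc=ray(c,np.argwhere(ly)[:,::-1].mean(0),.045)[0,:2]
        yaw=np.arctan2(a[1],a[0]);yaw=yaw-np.pi*np.round((yaw+np.pi/2)/np.pi)
        out.append(dict(px=np.round(bx.mean(0)),ctr=ctr,yaw=yaw,L=np.linalg.norm(e[1]),D=np.linalg.norm(e[0]),lid=lc))
    return out
E
python3 - <<'E'
from h import *
import pickle
for n in("rA","rB"):
    c=pickle.load(open(n+".pkl","rb"))
    for p in pots(c): print(n,p["px"],p["ctr"].round(4),"yaw",p["yaw"].round(3),"L",p["L"].round(4),"D",p["D"].round(4),p["lid"].round(4))
E
```

```text
rA [356. 120.] [0.5833 0.3147] yaw -3.015 L 0.0531 D 0.0146 [0.5829 0.3142]
rA [146.  35.] [0.6263 0.5065] yaw -1.375 L 0.102 D 0.0529 [0.6264 0.5128]
rB [330. 188.] [ 0.4265 -0.3421] yaw -0.117 L 0.0526 D 0.0196 [ 0.4258 -0.3445]
rB [274. 111.] [ 0.5022 -0.3016] yaw -0.252 L 0.0532 D 0.0155 [ 0.5031 -0.3009]
```

```bash
python3 - <<'E'
import pickle,numpy as np
from h import *
c=pickle.load(open("rA.pkl","rb"));print("pot row120",c["color"][120,280:372:4].tolist())
c=pickle.load(open("rB.pkl","rb"));print("B row188",c["color"][188,262:350:4].tolist())
E
```

```text
pot row120 [[166, 172, 175], [167, 172, 176], [167, 172, 176], [167, 172, 175], [164, 167, 167], [167, 173, 177], [149, 155, 155], [148, 153, 153], [147, 152, 152], [147, 152, 152], [147, 152, 153], [146, 152, 152], [146, 152, 151], [146, 151, 150], [146, 151, 151], [167, 173, 176], [166, 172, 175], [145, 151, 149], [147, 65, 63], [141, 64, 63], [137, 63, 63], [124, 88, 87], [167, 172, 176]]
B row188 [[173, 179, 183], [173, 179, 183], [173, 179, 182], [174, 179, 182], [173, 178, 181], [161, 167, 168], [152, 157, 157], [152, 158, 156], [153, 158, 157], [153, 158, 158], [153, 159, 158], [154, 160, 158], [154, 160, 159], [154, 159, 159], [173, 179, 182], [175, 180, 184], [174, 179, 89], [173, 178, 83], [173, 178, 83], [174, 178, 81], [174, 179, 183], [173, 178, 182]]
```

```bash
python3 - <<'E'
s=open("h.py").read()
s=s.replace("m=((im[...,0]-im[...,2]>6)&(im.max(2)>110)).astype(np.uint8)*255","g=cv2.GaussianBlur(c['color'],(3,3),0).astype(int);m=((g[...,2]-g[...,1]<2)&(im.max(2)>100)).astype(np.uint8)*255")
s=s.replace("m=cv2.morphologyEx(m,cv2.MORPH_OPEN,np.ones((9,9)))","m=cv2.morphologyEx(m,cv2.MORPH_OPEN,np.ones((19,19)))")
open("h.py","w").write(s)
E
python3 - <<'E'
from h import *
import pickle
for n in("rA","rB"):
    c=pickle.load(open(n+".pkl","rb"))
    for p in pots(c): print(n,p["px"],p["ctr"].round(4),"yaw",p["yaw"].round(3),"L",p["L"].round(4),"D",p["D"].round(4),p["lid"].round(4))
E
```

```text
rA [330. 191.] [0.5157 0.3276] yaw -1.422 L 0.0665 D 0.048 [0.5126 0.3532]
rA [330. 111.] [0.5869 0.3391] yaw -2.963 L 0.0599 D 0.0597 [0.5832 0.3143]
rA [146.  40.] [0.6218 0.5056] yaw -1.445 L 0.1039 D 0.0639 [0.6265 0.5061]
rB [307. 189.] [ 0.4283 -0.3211] yaw -1.733 L 0.0623 D 0.0555 [ 0.4258 -0.3445]
rB [300. 112.] [ 0.4989 -0.3248] yaw -1.727 L 0.061 D 0.052 [ 0.5031 -0.3009]
```

```bash
cat >> h.py <<'E'
def pick(xy,yaw,zc=.039):
    R=down(yaw);r.move_gripper(.088)
    r.reach([*xy,zc+.07],R)
    f=r.move_straight([*xy,zc-.033],vel=.12,force_limit=10)
    r.move_gripper(.03);op=r.current_opening();r.hold(.1)
    print("pick stop",f,"z",round(r.current_tool_pos()[2],4),"op",round(op,4),"F",round(r.current_grip_force(),1))
    p=np.array(r.current_tool_pos());r.move_straight([p[0],p[1],.14],vel=.2)
    print("lifted op",round(r.current_opening(),4))
def place(y,zc,slide=None,x=0,dz=.001):
    R=down(TH);z=zc-.033
    r.reach(W(x,y,z+.08),R);print("over op",round(r.current_opening(),4))
    f=r.move_straight(W(x,y,z+dz),vel=.08,force_limit=6);print("down",f,round(r.current_tool_pos()[2]-z,4),np.round(r.current_contact_force(),1))
    if slide:
        f=r.move_straight(W(x,y+slide,z+dz),vel=.02,force_limit=4);print("slide",f,C(r.current_tool_pos()).round(4))
def release():
    p=np.array(r.current_tool_pos());r.hold(.15);r.move_gripper(.078);r.move_straight(p+[0,0,.08],vel=.15)
    print("t",r.current_clock())
E
python3 - <<'E'
from h import *
import pickle
for n,P in(("rA",[(328,120),(331.5,190)]),("rB",[(305,113),(306,187)])):
    c=pickle.load(open(n+".pkl","rb"));q=ray(c,P,.045)[:,:2];d=q[0]-q[1]
    print(n,q.round(4).tolist(),np.linalg.norm(d).round(4),"rack ang",np.arctan2(d[1],d[0]).round(3))
c=pickle.load(open("rB.pkl","rb"));ctr=ray(c,[(306,187)],.045)[0,:2]
pick(ctr,-1.72)
E
```

```text
rA [[0.5796, 0.3398], [0.5172, 0.3268]] 0.0638 rack ang 0.204
rB [[0.4976, -0.3288], [0.4313, -0.3202]] 0.0669 rack ang -0.13
pick stop False z 0.0064 op 0.0645 F 29.5
lifted op 0.0649
```

```bash
python3 - <<'E'
from h import *
place(-.110,.046,slide=-.010)
release()
c=cam("wrist");save(c,"p1")
E
```

```text
over op 0.0645
down True 0.0004 [ 0.2 -0.4  5. ]
slide True [-0.0007 -0.1127]
t 69.5333
```

View pics/p1.png

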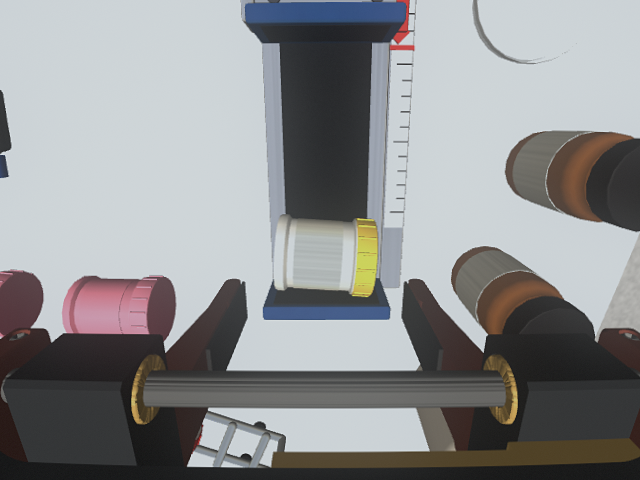

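```bash
cat >> h.py <<'E'
def lids():
    c=cam("top");out=[(k,b["c"].round(1).tolist()) for k in("yellow","red") for b in blobs(c,k,60)]
    print(out)
E
python3 - <<'E'
from h import *
lids()
pick(np.array([.4976,-.3288]),-1.72)
place(-.057,.046,slide=-.010,dz=.0015)
release();lids()
E
```

```text
[('yellow', [121.1, 247.7]), ('red', [416.9, 125.8]), ('red', [139.5, 213.5]), ('red', [439.5, 252.7])]
pick stop False z 0.0065 op 0.0648 F 29.5
lifted op 0.0648
over op 0.065
down False 0.002 [-0.2 -0.1 -0.6]
slide True [-0.0002 -0.0602]
t 77.8
[('yellow', [121.1, 247.8]), ('red', [416.9, 125.8]), ('red', [139.6, 213.3])]
```

```bash
python3 - <<'E'
from h import *
import pickle
c=pickle.load(open("rA.pkl","rb"))
a,b=ray(c,[(333,81),(328,286)],.044)[:,:2];e=(a-b)/np.linalg.norm(a-b);m=(a+b)/2
print(a,b,np.linalg.norm(a-b),np.arctan2(e[1],e[0]));print("slots",(m+.066*e).round(4),m.round(4))
c=cam("wrist");save(c,"p2")
r.reach([.48,.33,.18],down(-1.42));c=cam("wrist");cv2.imwrite("pics/p2ab.png",np.vstack([cv2.imread("pics/p2.png")[:330],c["color"][:270,:,::-1]]))
pickle.dump(c,open("rA2.pkl","wb"))
E
```

```text
[0.61292543 0.34040491] [0.41772189 0.31495392] 0.1968557187487005 0.1296504472152088
slots [0.5808 0.3362] [0.5153 0.3277]
```

View pics/p2ab.png

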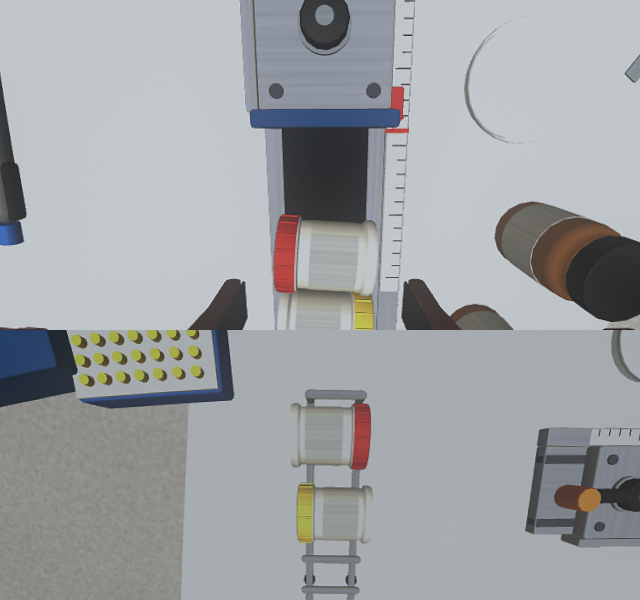

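Both pots lie side by side, within about 3° of straight; rack A is unchanged. Now the third.

```bash
python3 - <<'E'
from h import *
pick(np.array([.516,.327]),-1.425)
place(-.0055,.046,slide=-.006,dz=.0015)
if abs(r.current_tool_pos()[2]-.0145)<.004: release()
c=cam("wrist");save(c,"p3");lids()
E
```

```text
pick stop False z 0.0064 op 0.0639 F 29.9
lifted op 0.0639
over op 0.0641
down False 0.002 [-0.9  0.3 -1.1]
slide True [-0.0007 -0.0086]
t 87.75
[('yellow', [352.3, 188.0]), ('red', [417.0, 125.8]), ('red', [139.5, 213.4])]
```

View pics/p3.png

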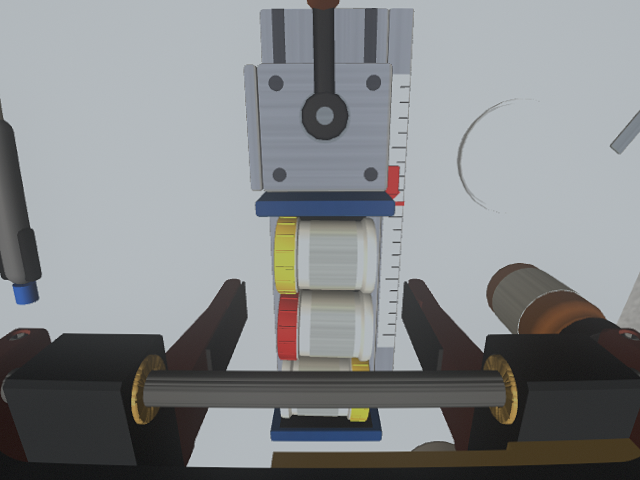

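Three are in the bottom row, touching; the last goes in the gap between the first two.

```bash
python3 - <<'E'
from h import *
pick(np.array([.580,.338]),-1.425)
place(-.0865,.091,dz=0)
if r.current_opening()>.06 and r.current_tool_pos()[2]<.064: release()
r.move_straight(np.array(r.current_tool_pos())+[0,0,.1])
r.reach(W(-.03,-.06,.28),down(TH-np.pi/2));c=cam("wrist")
for k,z in(("yellow",.046),("red",.046),("red",.091)):
    for b in blobs(c,k,60):
        q=C(ray(c,b["c"],z)[0])
        if abs(q[0])<.08 and abs(q[1])<.16: print(k,z,b["a"],q.round(4))
for b in blobs(c,"orange",60): print("knob",C(ray(c,b["c"],.083)[0]).round(4))
m,q=ptr(c);print("tip/mark",[(round(l,3),q[(q[:,0]>=l)&(q[:,0]<l+.003),1].min().round(4)) for l in(.045,.054) if ((q[:,0]>=l)&(q[:,0]<l+.003)).any()])
for b in blobs(c,"blue",200): print("blue",C(ray(c,b["c"],.069)[0]).round(4))
print(r.current_clock());save(c,"end");lids()
E
```

```text
pick stop False z 0.0065 op 0.064 F 29.9
lifted op 0.0638
over op 0.0639
down True 0.0014 [ 0.2 -1.7  4.2]
t 96.7333
yellow 0.046 188 [ 0.0232 -0.1309]
yellow 0.046 432 [-0.0297 -0.007 ]
red 0.046 144 [0.0473 0.0336]
red 0.046 428 [ 0.0196 -0.0931]
red 0.046 173 [-0.03   -0.0513]
red 0.091 144 [0.0477 0.0236]
red 0.091 428 [ 0.023  -0.0895]
red 0.091 173 [-0.0213 -0.0522]
knob [-0.001   0.1465]
tip/mark [(0.045, np.float64(0.0222)), (0.054, np.float64(0.0217))]
blue [ 0.003  -0.1454]
blue [0.002  0.0284]
99.025
[('yellow', [305.1, 220.3]), ('red', [416.9, 125.8]), ('red', [324.3, 217.2])]
```

```bash
python3 - <<'E'
from h import *
r.hold(1);lids();print(r.hand_in())
E
```

```text
[('yellow', [305.0, 220.4]), ('red', [416.9, 125.8]), ('red', [324.5, 217.1])]
the job is handed in; nothing more can be done
None
```

The job is handed in at about 100 s, verdict unknown: the stop is on the red mark to within about 1 mm, the clamp was locked before any pot went in, and all four pots lie in the cradle (three in the bottom row, one saddled between the first two), the first two bottom pots about 3° off straight; I viewed 17 pictures, over the limit of 14.

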